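# Sort the craft hearts into their trays

## Robot

A 7-joint arm with a two-finger parallel gripper is mounted at the origin on the work surface. World frame = base frame: x ahead of the robot, y to its left, z up, the work surface at z = 0. Lengths are in m, angles in rad, forces in N, time in s.
With the tool pointing down it reaches from about 0.4 to 0.85 m from the base axis. Payload 4.5 kg.
Tool frame: the origin (TCP) lies where the fingers leave the gripper's body, on its centre line; the fingertips stand 64 mm ahead of it and the grasp point (between the pads) lies 45 mm ahead of it; z points along the fingers, y is the line along which they close (so a half turn about z gives the same grasp; the last joint's range is limited). The gripper opens to 88 mm and grips with 3 to 60 N. Pads are 18 mm wide; open, the fingers measure 123 mm over their backs; the gripper's body (75 mm by 187 mm) begins 45 mm behind the grasp point.
Start: joints at [-1.197, 0.689, -0.195, 1.565, 0.157, 0.902, -0.215], TCP at [0.208, 0.589, 0.303] pointing down, gripper open.
Joint ranges: [-3.01, 3.01], [-0.46, 2.08], [-1.47, 1.51], [0.13, 2.56], [-1, 4.14], [0.04, 2.09], [-2.66, 2.66]. Speed limits (rad/s): [2.57, 2.57, 3.14, 3.14, 3.14, 3.14, 3.14].

## Interface

Orientations are given as a unit quaternion [x, y, z, w].
In Python, from plant import r gives the robot as it stands.
- The arm moves only by the tool play_rows, never from a script. Its arguments are lists of equal length, an entry for each row: "translation": the shift along the tool's x, y, z in m, a list of three; "delta_rot": the turn, a rotation vector about the tool's x, y, z in degrees, a list of three; "grip": the opening, from -1 (shut) to 1 (fully open). In form: {"translation": [[x, y, z], ...], "delta_rot": [[rx, ry, rz], ...], "grip": [grip, ...]}. A call has 1 to 20 rows; each row shifts and turns the commanded pose from where the row before left it, along the tool's axes as they then stand; what a row does not reach is not made up. A row lasts 1/8 s, in which the tool goes at most 62.5 mm and 10.7 degrees, less where a joint would pass 70% of its speed; a pose out of reach is approached as far as the arm can. A call with a gripper value outside its range is refused whole. The fingers move at their own pace and stop on an object; "squeeze" is the grip in N (left out, the last holds). Time passes only in rows, so rows that do not move let the fingers close. It gives the time, the measured TCP pose, the force, the opening and the grip force at its end, in the units of the state.
- r.get_state(): the state, without advancing time (a new reading comes with each control period).
- r.snapshot(name): name is "scene" or "top" or "wrist"; returns the picture (400x640x3 uint8, blue, green, red); there is no depth.
- r.get_calibration(name): a dict with "intrinsics" (3x3 intrinsics, pixels), "eye" and "rotation" of the camera in the world. Camera axes: x right, y up, looking along -z (the intrinsics and any distortion apply to the point x, -y, -z); pixel columns grow to the right and rows downward; lengths in m; the calibration is good to about 2 mm. A picture is of the moment at which its call begins: read the wrist's pose just before it. get_calibration takes no time and is no camera call; for the wrist camera it gives the pose at the moment of the call.
- r.finish_job(): hands the job in; it is judged then, once.
Trained networks look in the newest picture that a camera, given by its name, has taken for a name from the list of things; names that differ only in an ending like _2 or _b are one class to them, and where a whole thing is asked for, a point or a joint stands for the part that bears it (a point fixed in the world has none). Each returns a list of dicts, best first, with "confidence" (0 to 1); they miss things now and then, are a little off and sometimes report something else, mostly with a low value. They report only what shows in the picture. A call takes as long as a camera call.
- r.look_for(camera, target): "point" ([x, y, z] in m, in world coordinates, good to about 4 mm: the middle of the surface that is visible of it).
- r.silhouettes(camera, target): "pixels" (400x640 bool, what is visible of it).
The state is a dict: "clock": time; "q": joint angles; "qd": joint speeds; "joint_torque": joint torques, N m; "tool_pos": TCP position; "eef_rot": TCP orientation; "contact_force": force on the tool from outside, world axes, zero at the start; "moment": the same for the moment, N m; "opening": opening from 0.0 (shut) to 1.0 (fully open); "finger_force": force on a finger pad.
Only numpy, scipy, OpenCV 4.12 (cv2) and the standard library are available. Lean on these libraries where they do the work, as an engineer would, in place of code of your own. Each camera call takes 0.05 s, during which the arm holds its last target. There are 200 camera calls.

## Task

The craft class is ready to start on its gilded wooden hearts: put each of the three hearts into the white tray of its own size - the large heart in the large tray, the medium heart in the medium tray, the small heart in the small tray - lying flat on the tray's floor with its gold side up. Set each one down gently without dropping it, and leave the round and the flower-shaped blanks where they are.

Things in the scene. Friction and masses are not known exactly. Their poses are not given: they have to be found in the camera images.
- heart_large: The large heart: solid dark-brown wood, gold panel on top, lying flat; 67 mm wide (y), 62 mm from point to lobes (x), 30 mm thick (z). Origin: on the underside, middle of its length and width; +x points to the two round lobes. Its sides are parallel only at the widest line, 11.0 mm towards +x from the origin: grip there, across y. Loose, 20 to 120 g.
- heart_medium: The medium heart: solid dark-brown wood, gold panel on top, lying flat; 54 mm wide (y), 49 mm from point to lobes (x), 30 mm thick (z). Origin: on the underside, middle of its length and width; +x points to the two round lobes. Its sides are parallel only at the widest line, 8.8 mm towards +x from the origin: grip there, across y. Loose, 20 to 120 g.
- heart_small: The small heart: solid dark-brown wood, gold panel on top, lying flat; 40 mm wide (y), 37 mm from point to lobes (x), 30 mm thick (z). Origin: on the underside, middle of its length and width; +x points to the two round lobes. Its sides are parallel only at the widest line, 6.6 mm towards +x from the origin: grip there, across y. Loose, 20 to 120 g.
- tray_large: The large tray: a square white card tray, taped down with bits of blue tape, 102 mm inside, 108 mm outside. Origin at the centre of its underside on the table; its floor is 3 mm and the top of its 3 mm thick rim 8 mm above the table; x and y run along its sides, z up. Fixed.
- tray_medium: The medium tray: a square white card tray, taped down with bits of blue tape, 87 mm inside, 93 mm outside. Origin at the centre of its underside on the table; its floor is 3 mm and the top of its 3 mm thick rim 8 mm above the table; x and y run along its sides, z up. Fixed.
- tray_small: The small tray: a square white card tray, taped down with bits of blue tape, 72 mm inside, 78 mm outside. Origin at the centre of its underside on the table; its floor is 3 mm and the top of its 3 mm thick rim 8 mm above the table; x and y run along its sides, z up. Fixed.
- disc: A round dark-brown wooden blank with a gold panel, 52 mm across, 30 mm thick, loose. Not a heart. Origin at the centre of its underside.
- flower: A five-petalled flower-shaped dark-brown wooden blank with a gold panel, 54 mm across, 30 mm thick, loose. Not a heart. Origin at the centre of its underside.

How it is judged:
By the outcome, as a careful person would: the job done as asked, in the order asked, and still so for the second after the job is handed in, with the robot touching nothing.
It also fails if it takes over 83 s, if anything falls off the work surface, if the arm or the gripper's body presses on something with over 40 N, if the wrist force passes 120 N, or if a joint passes its speed limit or range.

## Working session

There is one attempt and no reset: what is moved stays moved. The work goes in short steps, Python scripts to look and compute and a tool call to move; the robot and the scene stay as the last step left them, time stands still between calls to the robot, and variables do not carry over. Pictures are saved under pics/ and viewed, at most 14 in all, crops included, and the job is handed in when it is done.

Besides the shell and the picture viewer there is one more tool, called after "Emit:" in YAML: its name, and indented under it one key for each argument. play_rows: Moves the arm, as the interface text tells. Its arguments: {"type":"object","properties":{"translation":{"type":"array","items":{"type":"array","items":{"type":"number"}}},"delta_rot":{"type":"array","items":{"type":"array","items":{"type":"number"}}},"grip":{"type":"array","items":{"type":"number"}},"squeeze":{"type":"number"}},"required":["translation","delta_rot","grip"]}

```bash
mkdir -p pics; ls; python3 - <<'E'
from plant import r
import cv2
s=r.get_state(); print({k:s[k] for k in ("clock","tool_pos","eef_rot","opening")})
for c in ("scene","top"):
    im=r.snapshot(c); cv2.imwrite(f"pics/{c}0.png",im)
    k=r.get_calibration(c); print(c,k)
for t in "heart_large heart_medium heart_small tray_large tray_medium tray_small disc flower".split():
    for d in r.look_for("top",t)[:3]: print(t,d)
E
```

```text
pics
{'clock': 0.0, 'tool_pos': array([0.20816823, 0.5887859 , 0.30192006]), 'eef_rot': array([ 1.69021633e-01,  9.85611937e-01, -8.88618562e-04, -8.30889558e-05]), 'opening': 1.0028456950937537}
scene {'intrinsics': array([[382.21363656,   0.        , 318.43441705],
       [  0.        , 382.21363656, 192.62305733],
       [  0.        ,   0.        ,   1.        ]]), 'eye': array([0.9461087 , 0.42153717, 0.93554267]), 'rotation': array([0.11443779, 0.27271162, 0.89049055, 0.34577295])}
top {'intrinsics': array([[437.83690626,   0.        , 321.91018941],
       [  0.        , 437.83690626, 203.21844447],
       [  0.        ,   0.        ,   1.        ]]), 'eye': array([ 0.34830458, -0.01838607,  1.3203815 ]), 'rotation': array([ 0.05356282, -0.04737644, -0.69690758,  0.71358694])}
heart_large {'point': [0.5501, -0.3631, 0.0324], 'confidence': 0.88}
heart_medium {'point': [0.4065, 0.2612, 0.0298], 'confidence': 0.68}
heart_small {'point': [0.5241, 0.3797, 0.0308], 'confidence': 0.49}
tray_large {'point': [0.6343, -0.1545, 0.004], 'confidence': 0.75}
tray_medium {'point': [0.6511, 0.1338, 0.0039], 'confidence': 0.57}
tray_small {'point': [0.4799, 0.1093, -0.0008], 'confidence': 0.8}
disc {'point': [0.4141, -0.2923, 0.0279], 'confidence': 0.59}
flower {'point': [0.4576, -0.0903, 0.0345], 'confidence': 0.77}
```

View pics/top0.png

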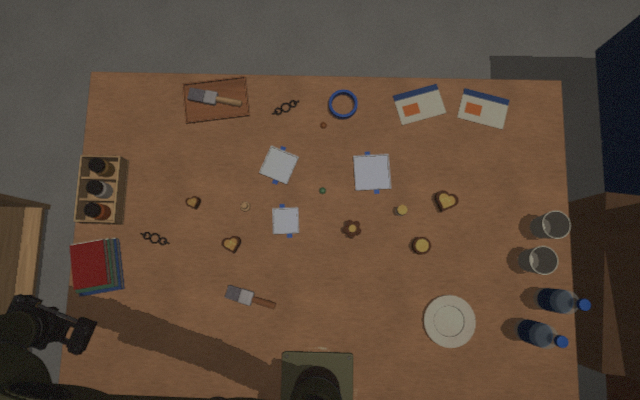

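View pics/scene0.png

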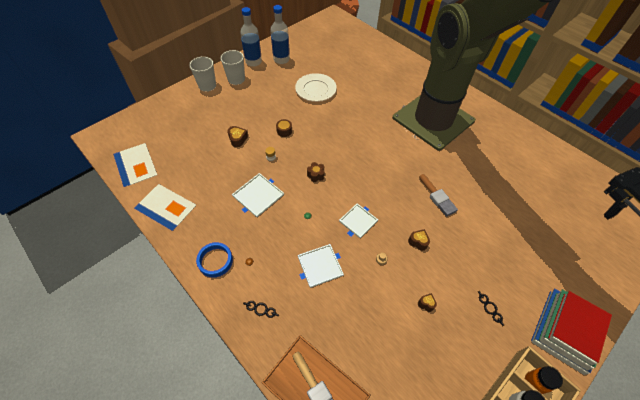

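Top view: hearts at (446,202) large, (232,244) medium, (193,202) small. Trays are at (372,172) large, (279,165) medium, (286,221) small. The disc is at (421,245) and the flower at (352,228). The network points agree with these. There is also loose clutter such as small knobs at (402,210) and (245,207), which the path should avoid.

```bash
cat > h.py <<'E'
import numpy as np, cv2
from scipy.spatial.transform import Rotation as R
from scipy.optimize import minimize
from plant import r
DIM={'heart_large':(.067,.062,.011),'heart_medium':(.054,.049,.0088),'heart_small':(.040,.037,.0066)}
TR={'tray_large':.108,'tray_medium':.093,'tray_small':.078}
def proj(c,P):
    K=c['intrinsics']; p=(np.atleast_2d(P)-c['eye'])@R.from_quat(c['rotation']).as_matrix()
    p=p*[1,-1,-1]; q=p@K.T; return q[:,:2]/q[:,2:]
def ray(c,uv,z):
    K=c['intrinsics']; d=np.linalg.inv(K)@[uv[0],uv[1],1]; d=R.from_quat(c['rotation']).as_matrix()@(d*[1,-1,-1])
    return c['eye']+d*(z-c['eye'][2])/d[2]
def polys(name,z0=0):
    if name in TR:
        h=TR[name]/2; b=[np.array([[h,h],[h,-h],[-h,-h],[-h,h]])]; zs=(0,.008)
    else:
        w,l,o=DIM[name]; rad=l/2-o; t=np.linspace(0,2*np.pi,24); b=[]
        for s in (1,-1):
            y=s*(w/2-rad); b.append(np.vstack([np.c_[o+rad*np.cos(t),y+rad*np.sin(t)],[[-l/2,0],[o,0]]]))
        zs=(z0,z0+.03)
    return b,zs
def model(c,name,p,S=4,z0=0):
    im=np.zeros((400*S,640*S),np.uint8); b,zs=polys(name,z0); a=p[2]; M=np.array([[np.cos(a),np.sin(a)],[-np.sin(a),np.cos(a)]])
    for q in b:
        xy=q@M+p[:2]; P=np.vstack([np.c_[xy,np.full(len(xy),z)] for z in zs])
        uv=proj(c,P); hull=cv2.convexHull((uv*S+S/2).astype(np.int32)); cv2.fillConvexPoly(im,hull,255)
    return im
def fit(cam,name,xy0,c=None,sil=None,z0=0):
    c=c or r.get_calibration(cam)
    if sil is None:
        d=r.silhouettes(cam,name)
        if not d: return None
        sil=d[0]['pixels']
    sil=sil.astype(np.float32); 
    def cost(p):
        m=cv2.resize(model(c,name,[p[0],p[1],p[2]/10],2,z0),(640,400),interpolation=cv2.INTER_AREA)/255.
        return 1-np.minimum(m,sil).sum()/np.maximum(m,sil).sum()
    best=None
    N=4 if name in TR else 12
    for a in np.arange(N)*(np.pi/2/4 if name in TR else np.pi/6):
        o=minimize(cost,[*xy0,a*10],method='Nelder-Mead',options=dict(initial_simplex=np.array([[*xy0,a*10],[xy0[0]+.01,xy0[1],a*10],[xy0[0],xy0[1]+.01,a*10],[*xy0,a*10+1.5]]),maxiter=90))
        if best is None or o.fun<best.fun: best=o
    p=best.x.copy(); p[2]=np.rad2deg(p[2]/10)
    if name in TR: p[2]=(p[2]+45)%90-45
    else: p[2]=(p[2]+180)%360-180
    return p.round(4),round(best.fun,3),sil.sum()
def plan(x,y,z,yaw=None):
    """tool move to TCP x,y,z with tool y-axis at heading yaw (deg, mod 180)"""
    s=r.get_state(); m=R.from_quat(s['eef_rot']); A=m.as_matrix(); a0=np.rad2deg(np.arctan2(A[1,1],A[0,1]))
    tr=m.inv().apply(np.array([x,y,z])-s['tool_pos'])
    out=[tr.round(4)]
    if yaw is not None:
        d=(yaw-a0+90)%180-90
        T=R.from_matrix(np.array([[np.sin(np.deg2rad(a0+d)),np.cos(np.deg2rad(a0+d)),0],[-np.cos(np.deg2rad(a0+d)),np.sin(np.deg2rad(a0+d)),0],[0,0,-1]]))
        out+=[(m.inv()*T).as_rotvec(degrees=True).round(2)]
    print('clock',s['clock'],'pos',s['tool_pos'].round(4),'yaw',a0.round(2),'q7',s['q'][6].round(2),'move',*out)
E
python3 - <<'E'
from h import *
s=r.get_state(); c=r.get_calibration('wrist'); m=R.from_quat(s['eef_rot'])
print('cam in tool',m.inv().apply(c['eye']-s['tool_pos']),(m.inv()*R.from_quat(c['rotation'])).as_matrix().round(3),c['intrinsics'][0])
r.snapshot('top')
for n,x in dict(heart_large=(.55,-.363),heart_medium=(.4065,.261),heart_small=(.524,.38),tray_large=(.634,-.1545),tray_medium=(.651,.134),tray_small=(.48,.109)).items(): print(n,fit('top',n,x))
plan(.50,.33,.30)
E
```

```text
cam in tool [ 0.08146432  0.000132   -0.08240602] [[ 0.     0.951  0.31 ]
 [ 1.    -0.     0.001]
 [ 0.001  0.31  -0.951]] [275.52078903   0.         319.02134455]
heart_large (array([  0.5477,  -0.3716, -24.7825]), np.float64(0.133), np.float32(330.0))
heart_medium (array([0.4065, 0.261 , 0.    ]), np.float64(1.0), np.float32(238.0))
heart_small (array([ 0.5276,  0.3858, 26.7127]), np.float64(0.114), np.float32(145.0))
tray_large (array([ 0.6365, -0.1535,  4.5244]), np.float64(0.06), np.float32(1303.0))
tray_medium (array([  0.6538,   0.1339, -21.4086]), np.float64(0.078), np.float32(991.0))
tray_small (array([ 0.4829,  0.1086, -9.863 ]), np.float64(0.156), np.float32(627.0))
clock 0.85 pos [0.2083 0.5893 0.3027] yaw 70.53 q7 -0.22 move [-0.3614 -0.1472  0.0027]
```

Emit:
play_rows:
  translation:
    - [-0.03, -0.012, 0]
    - [-0.045, -0.018, 0.005]
    - [-0.045, -0.018, 0.005]
    - [-0.045, -0.018, 0.01]
    - [-0.045, -0.018, 0.01]
    - [-0.045, -0.018, 0.01]
    - [-0.045, -0.018, 0.01]
    - [-0.03, -0.014, 0]
    - [-0.03, -0.013, 0]
    - [0, 0, 0]
    - [0, 0, 0]
  delta_rot:
    - [0, 0, 0]
    - [0, 0, 0]
    - [0, 0, 0]
    - [0, 0, 0]
    - [0, 0, 0]
    - [0, 0, 0]
    - [0, 0, 0]
    - [0, 0, 0]
    - [0, 0, 0]
    - [0, 0, 0]
    - [0, 0, 0]
  grip: [1, 1, 1, 1, 1, 1, 1, 1, 1, 1, 1]
  squeeze: 12

```text
clock: 2.22
tool_pos: [0.4979, 0.3317, 0.2528]
eef_rot: [0.169, 0.986, 0.0, -0.0]
contact_force: [-0.1, 0.9, -0.8]
opening: 1.004
finger_force: 0.0
```

```bash
python3 - <<'E'
from h import *
c=r.get_calibration('wrist'); im=r.snapshot('wrist'); cv2.imwrite('pics/w1.png',im)
for n,x in dict(heart_medium=(.4065,.261),heart_small=(.5276,.3858),tray_medium=(.6538,.1339),tray_small=(.483,.1086)).items():
    for d in r.silhouettes('wrist',n)[:2]:
        v,u=np.nonzero(d['pixels']); print(n,d['confidence'],u.mean(),v.mean(),u.min(),u.max(),v.min(),v.max(),fit('wrist',n,x,c,d['pixels']),'exp',proj(c,[*x,.03]))
plan(.5276,.3858,.2)
E
```

```text
heart_medium 0.81 234.59527824620574 128.25744800449692 213 262 107 153 (array([ 0.4042,  0.2625, 17.902 ]), np.float64(0.032), np.float32(1779.0)) exp [[228.62135167 128.34454149]]
heart_small 0.63 371.8843243243243 192.2518918918919 356 390 176 211 (array([ 0.5272,  0.386 , 20.1895]), np.float64(0.043), np.float32(925.0)) exp [[371.62624273 193.23092083]]
tray_medium 0.87 232.35474860335196 331.2967877094972 198 261 292 349 (array([  0.6544,   0.1342, -21.4198]), np.float64(0.618), np.float32(1432.0)) exp [[221.56671658 333.63639466]]
tray_small 0.56 151.92555123216601 222.99092088197148 109 194 187 259 (array([0.4821, 0.1073, 3.1572]), np.float64(0.076), np.float32(3855.0)) exp [[141.2905481  232.78602615]]
clock 2.475 pos [0.4979 0.3318 0.2528] yaw 70.65 q7 0.36 move [-0.0102  0.0608  0.0528]
```

View pics/w1.png

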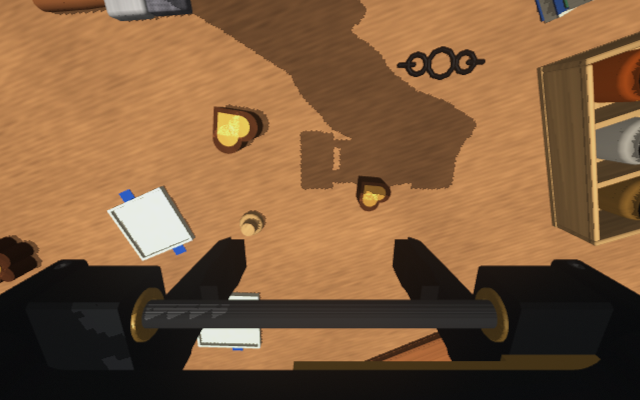

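The small heart is at (372,192) and the medium at (235,128), both gold side up. The medium's orientation is hard to read, so I'll check it enlarged with the fit drawn on.

```bash
python3 - <<'E'
from h import *
im=cv2.imread('pics/w1.png'); c=r.get_calibration('wrist'); S=8
big=cv2.resize(im,None,fx=S,fy=S,interpolation=cv2.INTER_CUBIC)
for n,p in dict(heart_medium=(.4042,.2625,17.9),heart_small=(.5272,.386,20.2)).items():
    m=model(c,n,[p[0],p[1],np.deg2rad(p[2])],S); ct,_=cv2.findContours(m,0,2); cv2.drawContours(big,ct,-1,(0,255,0),1)
a=big[95*S:165*S,195*S:240*S+35*S]; b=big[165*S:220*S,340*S:410*S]
h=400; cv2.imwrite('pics/z1.png',np.hstack([cv2.resize(a,(400,350)),cv2.resize(b,(400,314))[:314].copy() if 0 else cv2.resize(b,(400,350))]))
E
```

```text
(no output)
```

View pics/z1.png

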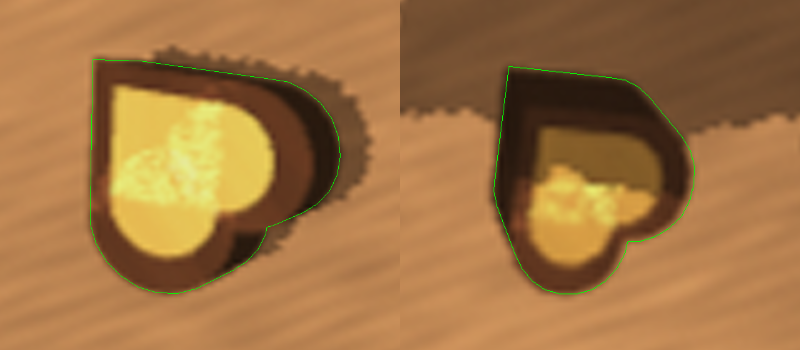

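Both fits are tight, and the lobes point to about +20°. I'll grip high, with the fingertips about 8 mm above the table, so the fingers clear the tray rims on release.

```bash
python3 - <<'E'
from h import *
plan(.5334,.3883,.072,110.2)
E
```

```text
Traceback (most recent call last):
  File "h.py", line 54, in plan
    T=R.from_matrix(np.array([[np.sin(np.deg2rad(a0+d)),np.cos(np.deg2rad(a0+d)),0],[-np.cos(np.deg2rad(a0+d)),np.sin(np.deg2rad(a0+d)),0],[0,0,-1]]))
  File "scipy/spatial/transform/_rotation.pyx", line 1143, in scipy.spatial.transform._rotation.Rotation.from_matrix
ValueError: Non-positive determinant (left-handed or null coordinate frame) in rotation matrix 0: [[ 0.93849302 -0.3452982   0.        ]
 [ 0.3452982   0.93849302  0.        ]
 [ 0.          0.         -1.        ]].
```

```bash
sed -i 's/\[\[np.sin(np.deg2rad(a0+d)),np.cos/[[-np.sin(np.deg2rad(a0+d)),np.cos/; s/\[-np.cos(np.deg2rad(a0+d)),np.sin/[np.cos(np.deg2rad(a0+d)),np.sin/' h.py; python3 - <<'E'
from h import *
plan(.5334,.3883,.072,110.2)
E
```

```text
clock 2.475 pos [0.4979 0.3318 0.2528] yaw 70.65 q7 0.36 move [-0.0149  0.0651  0.1808] [ 3.000e-02 -2.000e-02 -3.955e+01]
```

Emit:
play_rows:
  translation:
    - [-0.005, 0.022, 0]
    - [-0.005, 0.022, 0]
    - [-0.005, 0.021, 0]
    - [0, 0, 0.03]
    - [0, 0, 0.03]
    - [0, 0, 0.03]
    - [0, 0, 0.03]
    - [0, 0, 0.02]
    - [0, 0, 0]
    - [0, 0, 0]
  delta_rot:
    - [0, 0, 0]
    - [0, 0, 0]
    - [0, 0, 0]
    - [0, 0, -9.9]
    - [0, 0, -9.9]
    - [0, 0, -9.9]
    - [0, 0, -9.9]
    - [0, 0, 0]
    - [0, 0, 0]
    - [0, 0, 0]
  grip: [0.8, 0.8, 0.8, 0.8, 0.8, 0.8, 0.8, 0.8, 0.8, 0.8]

```text
clock: 3.72
tool_pos: [0.5349, 0.3878, 0.1138]
eef_rot: [-0.174, 0.985, 0.0, 0.001]
contact_force: [-0.5, -0.7, 0.8]
opening: 0.901
finger_force: 0.0
```

```bash
python3 - <<'E'
from h import *
c=r.get_calibration('wrist'); im=r.snapshot('wrist'); cv2.imwrite('pics/w2.png',im)
print(r.get_state()['opening'],proj(c,[.5272,.386,.03]),fit('wrist','heart_small',(.5272,.386),c))
plan(.5334,.3883,.072,110.2)
E
```

```text
0.898080554814074 [[319.76341536 227.31738129]] (array([ 0.5269,  0.3857, 20.6487]), np.float64(0.022), np.float32(2754.0))
clock 3.825 pos [0.5351 0.3877 0.1142] yaw 110.09 q7 0.82 move [0.0015 0.0011 0.0422] [ 0.04  0.14 -0.11]
```

View pics/w2.png

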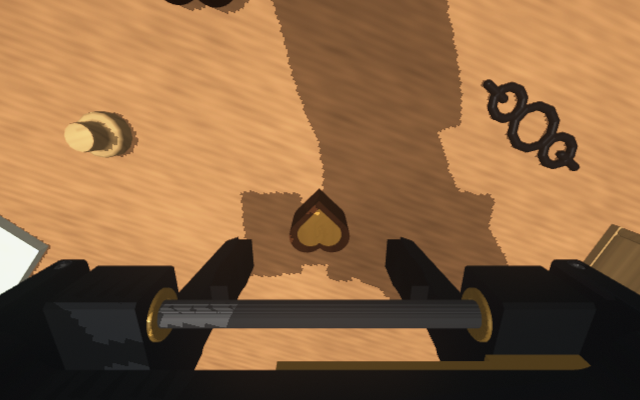

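The small heart (320,222) is centred between the fingers, so I'll descend and grip.

Emit:
play_rows:
  translation:
    - [0.0015, 0.001, 0.014]
    - [0, 0, 0.014]
    - [0, 0, 0.014]
    - [0, 0, 0]
    - [0, 0, 0]
    - [0, 0, 0]
    - [0, 0, 0]
    - [0, 0, 0]
    - [0, 0, 0]
    - [0, 0, 0]
    - [0, 0, 0]
  delta_rot:
    - [0, 0, 0]
    - [0, 0, 0]
    - [0, 0, 0]
    - [0, 0, 0]
    - [0, 0, 0]
    - [0, 0, 0]
    - [0, 0, 0]
    - [0, 0, 0]
    - [0, 0, 0]
    - [0, 0, 0]
    - [0, 0, 0]
  grip: [0.8, 0.8, 0.8, 0.8, -0.2, -0.2, -0.2, -0.2, -0.2, -0.2, -0.2]
  squeeze: 12

```text
clock: 5.2
tool_pos: [0.5329, 0.3875, 0.071]
eef_rot: [-0.175, 0.985, 0.0, 0.0]
contact_force: [-0.1, -0.0, 2.6]
opening: 0.449
finger_force: 12.0
```

```bash
python3 - <<'E'
from h import *
s=r.get_state(); print(s['opening']*88,s['finger_force'],s['contact_force'])
plan(.4765,.104,.12)
E
```

```text
39.55429414821529 12.000019331462681 [-0.07016318 -0.03994049  2.57007058]
clock 5.2 pos [0.5329 0.3875 0.071 ] yaw 110.13 q7 0.8 move [ 0.1505 -0.2468 -0.0491]
```

Emit:
play_rows:
  translation:
    - [0, 0, -0.01]
    - [0, 0, -0.02]
    - [0, 0, -0.02]
    - [0.008, -0.014, -0.01]
    - [0.015, -0.027, 0]
    - [0.02, -0.036, 0]
    - [0.02, -0.036, 0]
    - [0.02, -0.036, 0]
    - [0.02, -0.036, 0]
    - [0.016, -0.03, 0]
    - [0.012, -0.02, 0]
    - [0.006, -0.01, 0]
    - [0, 0, 0]
    - [0, 0, 0]
  delta_rot:
    - [0, 0, 0]
    - [0, 0, 0]
    - [0, 0, 0]
    - [0, 0, 0]
    - [0, 0, 0]
    - [0, 0, 0]
    - [0, 0, 0]
    - [0, 0, 0]
    - [0, 0, 0]
    - [0, 0, 0]
    - [0, 0, 0]
    - [0, 0, 0]
    - [0, 0, 0]
    - [0, 0, 0]
  grip: [-0.2, -0.2, -0.2, -0.2, -0.2, -0.2, -0.2, -0.2, -0.2, -0.2, -0.2, -0.2, -0.2, -0.2]

```text
clock: 6.95
tool_pos: [0.4888, 0.1119, 0.1308]
eef_rot: [-0.176, 0.984, 0.001, 0.001]
contact_force: [0.1, 0.1, -0.0]
opening: 0.452
finger_force: 12.0
```

```bash
cat > look.py <<'E'
import sys
from h import *
tag,h,t,x,y,hx,hy,hold=sys.argv[1:9]; x,y,hx,hy=map(float,(x,y,hx,hy))
c=r.get_calibration('wrist'); im=r.snapshot('wrist'); cv2.imwrite(f'pics/{tag}.png',im)
s=r.get_state(); print(s['opening']*88,s['finger_force'],s['contact_force'])
print('heart',fit('wrist',h,(hx,hy),c,z0=float(hold)))
d=r.silhouettes('wrist',t)
print('tray',d and (d[0]['confidence'],fit('wrist',t,(x,y),c,d[0]['pixels'])))
plan(x,y,.075)
E
python3 look.py w3 heart_small tray_small .4825 .108 .4825 .108 .059
```

```text
39.319394789354895 11.999970548786223 [-0.42355766 -0.35373474 -0.34573799]
heart (array([ 0.4831,  0.1107, 20.1729]), np.float64(0.024), np.float32(4730.0))
tray (0.84, (array([0.4794, 0.1072, 3.9713]), np.float64(0.227), np.float32(8064.0)))
clock 7.1 pos [0.4887 0.1115 0.1307] yaw 110.23 q7 0.96 move [ 0.007  -0.0012  0.0557]
```

View pics/w3.png

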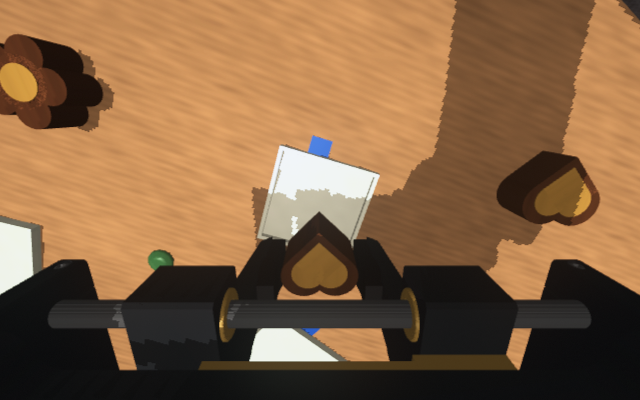

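The small heart is held level, gold side up, at (318,265), directly over the small tray. I'll lower it gently.

Emit:
play_rows:
  translation:
    - [0.001, -0.003, 0.01]
    - [0, 0, 0.015]
    - [0, 0, 0.015]
    - [0, 0, 0.008]
    - [0, 0, 0.004]
    - [0, 0, 0.002]
    - [0, 0, 0.001]
    - [0, 0, 0]
    - [0, 0, 0]
  delta_rot:
    - [0, 0, 0]
    - [0, 0, 0]
    - [0, 0, 0]
    - [0, 0, 0]
    - [0, 0, 0]
    - [0, 0, 0]
    - [0, 0, 0]
    - [0, 0, 0]
    - [0, 0, 0]
  grip: [-0.2, -0.2, -0.2, -0.2, -0.2, -0.2, -0.2, -0.2, -0.2]

```text
clock: 8.22
tool_pos: [0.4887, 0.1071, 0.0759]
eef_rot: [-0.175, 0.985, 0.0, 0.0]
contact_force: [-0.4, 0.4, -0.5]
opening: 0.445
finger_force: 12.0
```

Emit:
play_rows:
  translation:
    - [0, 0, 0.001]
    - [0, 0, 0.001]
    - [0, 0, 0]
  delta_rot:
    - [0, 0, 0]
    - [0, 0, 0]
    - [0, 0, 0]
  grip: [-0.2, -0.2, -0.2]

```text
clock: 8.6
tool_pos: [0.4886, 0.1071, 0.0739]
eef_rot: [-0.175, 0.985, -0.0, 0.0]
contact_force: [-0.0, -0.6, 3.0]
opening: 0.448
finger_force: 12.0
```

Touched down at about 3 N, so I'll open and rise.

Emit:
play_rows:
  translation:
    - [0, 0, 0]
    - [0, 0, 0]
    - [0, 0, 0]
    - [0, 0, 0]
    - [0, 0, -0.01]
    - [0, 0, -0.02]
    - [0, 0, -0.03]
    - [0, 0, -0.03]
    - [0, 0, -0.03]
    - [0, 0, 0]
  delta_rot:
    - [0, 0, 0]
    - [0, 0, 0]
    - [0, 0, 0]
    - [0, 0, 0]
    - [0, 0, 0]
    - [0, 0, 0]
    - [0, 0, 0]
    - [0, 0, 0]
    - [0, 0, 0]
    - [0, 0, 0]
  grip: [0.1, 0.4, 0.4, 0.4, 0.4, 0.4, 0.9, 0.9, 0.9, 0.9]

```text
clock: 9.85
tool_pos: [0.4895, 0.1072, 0.196]
eef_rot: [-0.174, 0.985, 0.0, 0.002]
contact_force: [-0.1, 0.3, 0.6]
opening: 0.952
finger_force: 0.0
```

```bash
python3 look.py w4 heart_small tray_small .482 .1073 .482 .1073 .003; python3 - <<'E'
from h import *
print(fit('wrist','heart_medium',(.4042,.2625)))
plan(.4126,.2652,.072,107.9)
E
```

```text
83.84516451070364 0.0 [ 0.35288322 -0.21175258 -0.48185093]
heart (array([ 0.4824,  0.1051, 23.0091]), np.float64(0.069), np.float32(1263.0))
tray (0.86, (array([0.4816, 0.1075, 3.3229]), np.float64(0.285), np.float32(4771.0)))
clock 10.0 pos [0.4882 0.1067 0.1933] yaw 110.12 q7 1.03 move [0.0055 0.0027 0.1183]
(array([ 0.4017,  0.2604, 16.7218]), np.float64(0.026), np.float32(3102.0))
clock 10.05 pos [0.488  0.1068 0.193 ] yaw 110.13 q7 1.03 move [0.0161 0.1747 0.121 ] [-0.01 -0.09  2.23]
```

View pics/w4.png

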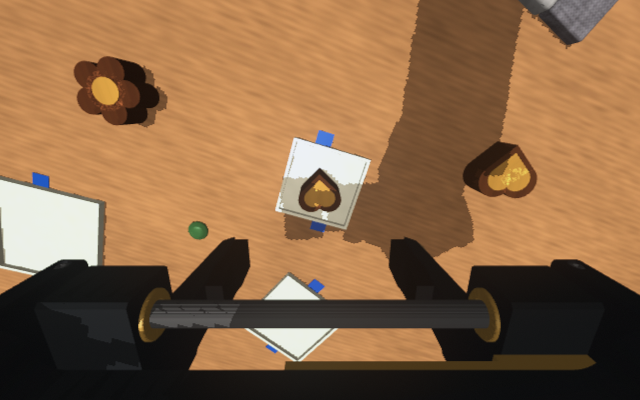

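The small heart lies flat near the middle of its tray (320,190). The medium heart (503,172) is next.

Emit:
play_rows:
  translation:
    - [0.001, 0.02, 0]
    - [0.003, 0.035, 0.01]
    - [0.003, 0.035, 0.02]
    - [0.003, 0.035, 0.02]
    - [0.003, 0.03, 0.02]
    - [0.003, 0.02, 0.01]
    - [0, 0, 0]
    - [0, 0, 0]
    - [0, 0, 0]
  delta_rot:
    - [0, 0, 0]
    - [0, 0, 0]
    - [0, 0, 1]
    - [0, 0, 1.2]
    - [0, 0, 0]
    - [0, 0, 0]
    - [0, 0, 0]
    - [0, 0, 0]
    - [0, 0, 0]
  grip: [0.9, 0.9, 0.9, 0.9, 0.9, 0.9, 0.9, 0.9, 0.9]

```text
clock: 11.18
tool_pos: [0.4164, 0.2656, 0.114]
eef_rot: [-0.155, 0.988, -0.0, 0.0]
contact_force: [0.8, 0.8, 0.1]
opening: 0.951
finger_force: 0.0
```

```bash
python3 - <<'E'
from h import *
c=r.get_calibration('wrist'); r.snapshot('wrist')
f=fit('wrist','heart_medium',(.4035,.262),c); print(f); p=f[0]; a=np.deg2rad(p[2])
plan(p[0]+.0088*np.cos(a),p[1]+.0088*np.sin(a),.072,p[2]+90)
E
```

```text
(array([ 0.4043,  0.2631, 16.742 ]), np.float64(0.019), np.float32(4594.0))
clock 11.275 pos [0.4163 0.266  0.1141] yaw 107.82 q7 0.62 move [0.0035 0.0007 0.0421] [-0.02  0.03  1.08]
```

Emit:
play_rows:
  translation:
    - [0.0035, 0.0007, 0.014]
    - [0, 0, 0.014]
    - [0, 0, 0.013]
    - [0, 0, 0]
    - [0, 0, 0]
    - [0, 0, 0]
    - [0, 0, 0]
    - [0, 0, 0]
    - [0, 0, 0]
    - [0, 0, 0]
  delta_rot:
    - [0, 0, 1]
    - [0, 0, 0]
    - [0, 0, 0]
    - [0, 0, 0]
    - [0, 0, 0]
    - [0, 0, 0]
    - [0, 0, 0]
    - [0, 0, 0]
    - [0, 0, 0]
    - [0, 0, 0]
  grip: [0.9, 0.9, 0.9, 0.9, 0, 0, 0, 0, 0, 0]

```text
clock: 12.52
tool_pos: [0.4122, 0.2665, 0.073]
eef_rot: [-0.147, 0.989, 0.0, 0.0]
contact_force: [0.2, -1.0, 5.4]
opening: 0.606
finger_force: 12.0
```

```bash
python3 - <<'E'
from h import *
s=r.get_state(); print(s['opening']*88,s['finger_force'],s['contact_force'])
plan(.6544+.0084,.134+.0026,.132)
E
```

```text
53.32832798301143 11.999935205094516 [ 0.22029111 -1.00029419  5.42453231]
clock 12.525 pos [0.4122 0.2665 0.073 ] yaw 106.92 q7 0.58 move [-0.2019 -0.1972 -0.0589]
```

Emit:
play_rows:
  translation:
    - [0, 0, -0.01]
    - [0, 0, -0.02]
    - [0, 0, -0.02]
    - [-0.01, -0.01, -0.01]
    - [-0.02, -0.02, 0]
    - [-0.03, -0.03, 0]
    - [-0.03, -0.03, 0]
    - [-0.03, -0.03, 0]
    - [-0.03, -0.03, 0]
    - [-0.025, -0.022, 0]
    - [-0.017, -0.016, 0]
    - [-0.01, -0.009, 0]
    - [0, 0, 0]
    - [0, 0, 0]
  delta_rot:
    - [0, 0, 0]
    - [0, 0, 0]
    - [0, 0, 0]
    - [0, 0, 0]
    - [0, 0, 0]
    - [0, 0, 0]
    - [0, 0, 0]
    - [0, 0, 0]
    - [0, 0, 0]
    - [0, 0, 0]
    - [0, 0, 0]
    - [0, 0, 0]
    - [0, 0, 0]
    - [0, 0, 0]
  grip: [0, 0, 0, 0, 0, 0, 0, 0, 0, 0, 0, 0, 0, 0]

```text
clock: 14.28
tool_pos: [0.6615, 0.138, 0.1327]
eef_rot: [-0.148, 0.989, 0.0, -0.001]
contact_force: [-0.3, 0.5, -1.4]
opening: 0.604
finger_force: 12.0
```

```bash
python3 look.py w5 heart_medium tray_medium .6544 .134 .6544 .134 .059
```

```text
53.369197837461826 12.000038204714656 [ 0.16829972  0.38751635 -1.40821512]
heart (array([ 0.6531,  0.1361, 17.5705]), np.float64(0.016), np.float32(7382.0))
tray (0.65, (array([  0.6537,   0.1344, -21.3402]), np.float64(0.309), np.float32(9690.0)))
clock 14.425 pos [0.6618 0.1378 0.1328] yaw 107.02 q7 1.15 move [ 0.0082 -0.0015  0.0578]
```

View pics/w5.png

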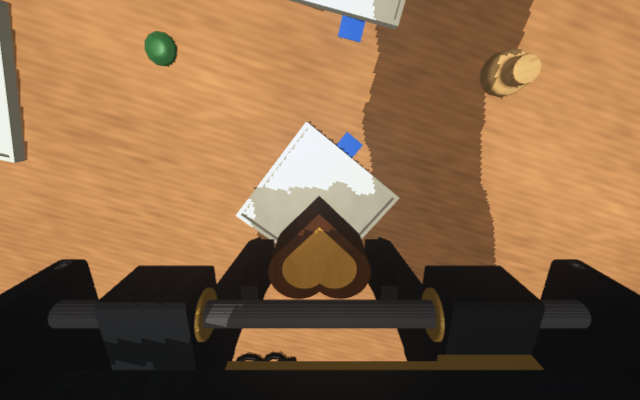

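The medium heart (320,255) is level, gold side up and centred over the medium tray to within 2 mm. I'll lower it.

Emit:
play_rows:
  translation:
    - [0, -0.0015, 0.01]
    - [0, 0, 0.015]
    - [0, 0, 0.015]
    - [0, 0, 0.008]
    - [0, 0, 0.004]
    - [0, 0, 0.002]
    - [0, 0, 0.001]
    - [0, 0, 0.001]
    - [0, 0, 0]
  delta_rot:
    - [0, 0, 0]
    - [0, 0, 0]
    - [0, 0, 0]
    - [0, 0, 0]
    - [0, 0, 0]
    - [0, 0, 0]
    - [0, 0, 0]
    - [0, 0, 0]
    - [0, 0, 0]
  grip: [0, 0, 0, 0, 0, 0, 0, 0, 0]

```text
clock: 15.55
tool_pos: [0.6632, 0.1355, 0.0769]
eef_rot: [-0.147, 0.989, 0.0, 0.0]
contact_force: [0.4, 0.1, -0.4]
opening: 0.603
finger_force: 12.0
```

Emit:
play_rows:
  translation:
    - [0, 0, 0.001]
    - [0, 0, 0.0005]
    - [0, 0, 0]
  delta_rot:
    - [0, 0, 0]
    - [0, 0, 0]
    - [0, 0, 0]
  grip: [0, 0, 0]

```text
clock: 15.92
tool_pos: [0.6633, 0.1356, 0.0761]
eef_rot: [-0.147, 0.989, -0.0, 0.0]
contact_force: [-1.7, -0.2, 5.9]
opening: 0.606
finger_force: 12.0
```

Emit:
play_rows:
  translation:
    - [0, 0, 0]
    - [0, 0, 0]
    - [0, 0, 0]
    - [0, 0, 0]
    - [0, 0, -0.01]
    - [0, 0, -0.02]
    - [0, 0, -0.03]
    - [0, 0, -0.03]
    - [0, 0, -0.03]
    - [0, 0, 0]
    - [0, 0, 0]
  delta_rot:
    - [0, 0, 0]
    - [0, 0, 0]
    - [0, 0, 0]
    - [0, 0, 0]
    - [0, 0, 0]
    - [0, 0, 0]
    - [0, 0, 0]
    - [0, 0, 0]
    - [0, 0, 0]
    - [0, 0, 0]
    - [0, 0, 0]
  grip: [0.3, 0.6, 0.6, 0.6, 0.6, 0.6, 1, 1, 1, 1, 1]

```text
clock: 17.3
tool_pos: [0.6629, 0.1353, 0.1954]
eef_rot: [-0.147, 0.989, -0.0, -0.0]
contact_force: [0.4, -0.3, -0.3]
opening: 0.999
finger_force: 0.0
```

```bash
python3 look.py w6 heart_medium tray_medium .6544 .134 .6544 .134 .003; python3 - <<'E'
from h import *
plan(.555,-.37,.19,65)
E
```

```text
88.42183717387482 0.0 [0.49888298 0.25474266 0.32031196]
heart (array([ 0.6542,  0.1335, 17.0344]), np.float64(0.045), np.float32(2170.0))
tray (0.57, (array([  0.6537,   0.1344, -21.3782]), np.float64(0.304), np.float32(6497.0)))
clock 17.45 pos [0.6625 0.1352 0.1942] yaw 106.94 q7 1.19 move [0.0079 0.0012 0.1192]
clock 17.45 pos [0.6625 0.1352 0.1942] yaw 106.94 q7 1.19 move [ 0.25   -0.452   0.0047] [-4.000e-02 -1.100e-01  4.194e+01]
```

View pics/w6.png

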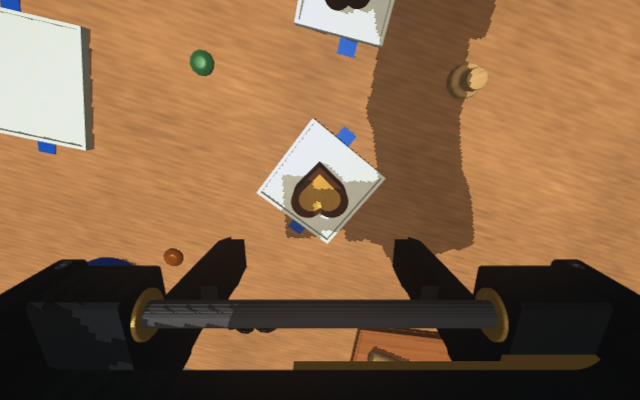

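The medium heart lies flat in its tray (320,195). Next is the large heart.

Emit:
play_rows:
  translation:
    - [0.011, -0.02, 0]
    - [0.02, -0.036, 0]
    - [0.025, -0.045, 0]
    - [0.025, -0.045, 0]
    - [0.025, -0.045, 0]
    - [0.025, -0.045, 0]
    - [0.025, -0.045, 0]
    - [0.025, -0.045, 0]
    - [0.025, -0.046, 0]
    - [0.02, -0.036, 0]
    - [0.015, -0.027, 0]
    - [0.009, -0.017, 0]
    - [0, 0, 0]
    - [0, 0, 0]
    - [0, 0, 0]
    - [0, 0, 0]
    - [0, 0, 0]
    - [0, 0, 0]
  delta_rot:
    - [0, 0, 0]
    - [0, 0, 0]
    - [0, 0, 0]
    - [0, 0, 0]
    - [0, 0, 0]
    - [0, 0, 0]
    - [0, 0, 0]
    - [0, 0, 0]
    - [0, 0, 0]
    - [0, 0, 0]
    - [0, 0, 0]
    - [0, 0, 0]
    - [0, 0, 10.5]
    - [0, 0, 10.5]
    - [0, 0, 10.5]
    - [0, 0, 10.4]
    - [0, 0, 0]
    - [0, 0, 0]
  grip: [1, 1, 1, 1, 1, 1, 1, 1, 1, 1, 1, 1, 1, 1, 1, 1, 1, 1]

```text
clock: 19.7
tool_pos: [0.5554, -0.3695, 0.195]
eef_rot: [0.215, 0.977, 0.0, -0.0]
contact_force: [0.1, 0.5, -0.3]
opening: 1.0
finger_force: 0.0
```

```bash
python3 - <<'E'
from h import *
c=r.get_calibration('wrist'); cv2.imwrite('pics/w7.png',r.snapshot('wrist'))
f=fit('wrist','heart_large',(.5477,-.3716),c); print(f); p=f[0]; a=np.deg2rad(p[2])
d=r.silhouettes('wrist','tray_large'); print(d and fit('wrist','tray_large',(.6365,-.1535),c,d[0]['pixels']))
plan(p[0]+.011*np.cos(a),p[1]+.011*np.sin(a),.072,p[2]+90)
E
```

```text
(array([  0.5467,  -0.3706, -20.2806]), np.float64(0.021), np.float32(3334.0))
(array([ 0.6377, -0.152 ,  4.6457]), np.float64(0.037), np.float32(12569.0))
clock 19.85 pos [ 0.5555 -0.3697  0.1951] yaw 65.11 q7 1.33 move [-0.0034 -0.0036  0.1231] [ 0.02 -0.01 -4.61]
```

View pics/w7.png

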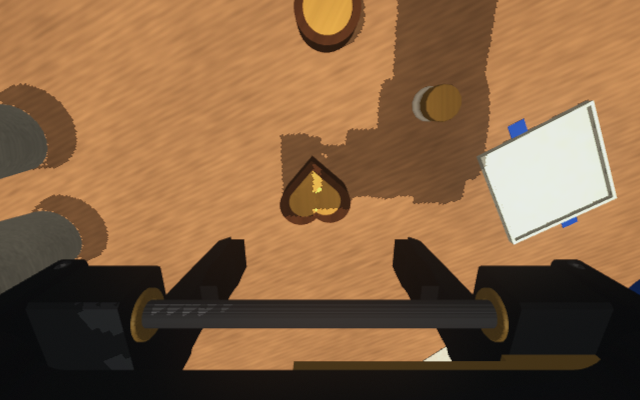

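The large heart (315,192) is gold side up with the tip toward the top of the picture. The fit is good, and the cups at left are about 0.25 m away. Descending in two steps.

Emit:
play_rows:
  translation:
    - [-0.0034, -0.0036, 0.01]
    - [0, 0, 0.025]
    - [0, 0, 0.025]
    - [0, 0, 0.015]
    - [0, 0, 0]
    - [0, 0, 0]
  delta_rot:
    - [0, 0, -4.6]
    - [0, 0, 0]
    - [0, 0, 0]
    - [0, 0, 0]
    - [0, 0, 0]
    - [0, 0, 0]
  grip: [1, 1, 1, 1, 1, 1]

```text
clock: 20.6
tool_pos: [0.5578, -0.3746, 0.121]
eef_rot: [0.177, 0.984, -0.0, 0.001]
contact_force: [0.3, -0.4, 0.2]
opening: 0.996
finger_force: 0.0
```

```bash
python3 - <<'E'
from h import *
c=r.get_calibration('wrist'); r.snapshot('wrist')
f=fit('wrist','heart_large',(.5467,-.3706),c); print(f); p=f[0]; a=np.deg2rad(p[2])
plan(p[0]+.011*np.cos(a),p[1]+.011*np.sin(a),.073,p[2]+90)
E
```

```text
(array([  0.5466,  -0.3707, -19.9923]), np.float64(0.023), np.float32(6155.0))
clock 20.7 pos [ 0.5578 -0.3747  0.1213] yaw 69.63 q7 1.36 move [ 0.001  -0.0001  0.0483] [-0.01  0.11 -0.37]
```

Emit:
play_rows:
  translation:
    - [0.001, 0, 0.016]
    - [0, 0, 0.016]
    - [0, 0, 0.016]
    - [0, 0, 0]
    - [0, 0, 0]
    - [0, 0, 0]
    - [0, 0, 0]
    - [0, 0, 0]
    - [0, 0, 0]
  delta_rot:
    - [0, 0, 0]
    - [0, 0, 0]
    - [0, 0, 0]
    - [0, 0, 0]
    - [0, 0, 0]
    - [0, 0, 0]
    - [0, 0, 0]
    - [0, 0, 0]
    - [0, 0, 0]
  grip: [1, 1, 1, 1, 0.3, 0.3, 0.3, 0.3, 0.3]

```text
clock: 21.82
tool_pos: [0.5566, -0.3743, 0.0728]
eef_rot: [0.177, 0.984, -0.0, 0.001]
contact_force: [-0.5, -0.2, 3.6]
opening: 0.762
finger_force: 12.0
```

```bash
python3 - <<'E'
from h import *
s=r.get_state(); print(s['opening']*88,s['finger_force'],s['contact_force'])
plan(.6377+.0103,-.152-.0038,.132)
E
```

```text
67.0269397634136 11.9999590376392 [-0.53485254 -0.19478623  3.61653527]
clock 21.825 pos [ 0.5566 -0.3743  0.0728] yaw 69.63 q7 1.34 move [-0.0097  0.2366 -0.0592]
```

Emit:
play_rows:
  translation:
    - [0, 0, -0.01]
    - [0, 0, -0.02]
    - [0, 0, -0.02]
    - [0, 0.008, -0.01]
    - [-0.001, 0.02, 0]
    - [-0.001, 0.03, 0]
    - [-0.002, 0.036, 0]
    - [-0.002, 0.036, 0]
    - [-0.002, 0.036, 0]
    - [-0.001, 0.03, 0]
    - [-0.001, 0.025, 0]
    - [0, 0.015, 0]
    - [0, 0, 0]
    - [0, 0, 0]
  delta_rot:
    - [0, 0, 0]
    - [0, 0, 0]
    - [0, 0, 0]
    - [0, 0, 0]
    - [0, 0, 0]
    - [0, 0, 0]
    - [0, 0, 0]
    - [0, 0, 0]
    - [0, 0, 0]
    - [0, 0, 0]
    - [0, 0, 0]
    - [0, 0, 0]
    - [0, 0, 0]
    - [0, 0, 0]
  grip: [0.3, 0.3, 0.3, 0.3, 0.3, 0.3, 0.3, 0.3, 0.3, 0.3, 0.3, 0.3, 0.3, 0.3]

```text
clock: 23.58
tool_pos: [0.6471, -0.1577, 0.1319]
eef_rot: [0.177, 0.984, -0.001, -0.0]
contact_force: [0.5, -1.2, -0.7]
opening: 0.762
finger_force: 12.0
```

```bash
python3 look.py w8 heart_large tray_large .6377 -.152 .6377 -.152 .059
```

```text
67.28992865942394 11.999879297800362 [ 1.13382574 -0.58808172 -1.06375765]
heart (array([  0.6369,  -0.154 , -20.0829]), np.float64(0.044), np.float32(10426.0))
tray (0.7, (array([ 0.6364, -0.1521,  4.481 ]), np.float64(0.355), np.float32(12284.0)))
clock 23.725 pos [ 0.6472 -0.1579  0.1321] yaw 69.51 q7 1.05 move [0.011  0.0023 0.0571]
```

View pics/w8.png

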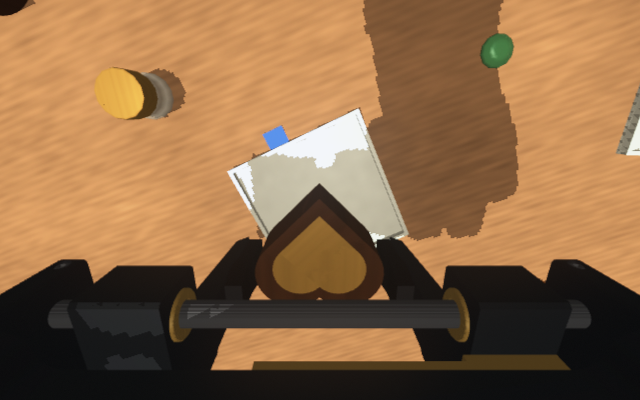

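The large heart (320,260) is level, gold side up and over its tray to within 2 mm. I'll lower it.

Emit:
play_rows:
  translation:
    - [0, 0.002, 0.01]
    - [0, 0, 0.015]
    - [0, 0, 0.015]
    - [0, 0, 0.008]
    - [0, 0, 0.004]
    - [0, 0, 0.002]
    - [0, 0, 0.001]
    - [0, 0, 0.0005]
    - [0, 0, 0]
  delta_rot:
    - [0, 0, 0]
    - [0, 0, 0]
    - [0, 0, 0]
    - [0, 0, 0]
    - [0, 0, 0]
    - [0, 0, 0]
    - [0, 0, 0]
    - [0, 0, 0]
    - [0, 0, 0]
  grip: [0.3, 0.3, 0.3, 0.3, 0.3, 0.3, 0.3, 0.3, 0.3]

```text
clock: 24.85
tool_pos: [0.6486, -0.1544, 0.077]
eef_rot: [0.177, 0.984, 0.0, 0.0]
contact_force: [0.5, 0.3, -1.5]
opening: 0.762
finger_force: 12.0
```

Emit:
play_rows:
  translation:
    - [0, 0, 0.001]
    - [0, 0, 0.0005]
    - [0, 0, 0]
  delta_rot:
    - [0, 0, 0]
    - [0, 0, 0]
    - [0, 0, 0]
  grip: [0.3, 0.3, 0.3]

```text
clock: 25.22
tool_pos: [0.6486, -0.1544, 0.0758]
eef_rot: [0.177, 0.984, -0.0, 0.0]
contact_force: [-1.6, 0.5, 5.3]
opening: 0.758
finger_force: 12.0
```

Emit:
play_rows:
  translation:
    - [0, 0, 0]
    - [0, 0, 0]
    - [0, 0, 0]
    - [0, 0, 0]
    - [0, 0, -0.01]
    - [0, 0, -0.02]
    - [0, 0, -0.03]
    - [0, 0, -0.03]
    - [0, 0, -0.03]
    - [0, 0, -0.03]
    - [0, 0, 0]
    - [0, 0, 0]
  delta_rot:
    - [0, 0, 0]
    - [0, 0, 0]
    - [0, 0, 0]
    - [0, 0, 0]
    - [0, 0, 0]
    - [0, 0, 0]
    - [0, 0, 0]
    - [0, 0, 0]
    - [0, 0, 0]
    - [0, 0, 0]
    - [0, 0, 0]
    - [0, 0, 0]
  grip: [0.6, 0.9, 0.9, 0.9, 0.9, 0.9, 1, 1, 1, 1, 1, 1]

```text
clock: 26.72
tool_pos: [0.6481, -0.1545, 0.2254]
eef_rot: [0.177, 0.984, -0.0, -0.0]
contact_force: [0.0, -0.3, -0.4]
opening: 1.004
finger_force: 0.0
```

```bash
python3 look.py w9 heart_large tray_large .6377 -.152 .6377 -.152 .003; python3 - <<'E'
from h import *
im=r.snapshot('scene'); cv2.imwrite('pics/s2.png',im)
w=cv2.imread('pics/w9.png'); cv2.imwrite('pics/f.png',np.hstack([cv2.resize(w,(400,250)),cv2.resize(im[100:350,150:550],(400,250))]))
E
```

```text
88.04404136225203 0.0 [-0.25054609 -0.35222509  0.45987005]
heart (array([  0.6385,  -0.1501, -20.2124]), np.float64(0.024), np.float32(2808.0))
tray (0.76, (array([ 0.6373, -0.152 ,  4.3364]), np.float64(0.313), np.float32(7129.0)))
clock 26.875 pos [ 0.6478 -0.1544  0.2242] yaw 69.64 q7 1.09 move [ 0.01   -0.0012  0.1492]
```

View pics/f.png

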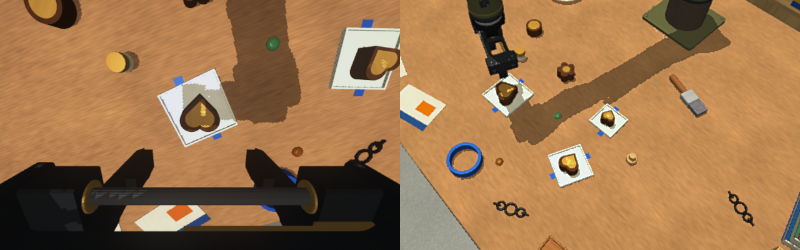

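All three hearts lie flat and gold side up in their own trays: the large at (200,112) on the left, the medium at (570,162) and the small at (608,118) on the right. The disc and flower haven't moved, and the gripper is clear.

```bash
python3 -c "
from plant import r
print(r.finish_job())"
```

```text
the job is handed in; nothing more can be done
None
```

The job is handed in: each heart lies flat and gold side up in the tray of its own size, set down gently, with the disc and flower untouched, at about 27 s of the 83 s limit.

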